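# Index the circuit-board turntable to its next hole

### The job

The round turntable that carries the circuit board is locked by a sprung index pin with a red pull knob. Pull the knob up to draw the pin, turn the table counter-clockwise (seen from above) and let the pin spring fully home into the next hole, which is hidden under the table and has to be felt for; then let go. Turn gently: once the pin has caught, do not force the table on against it, and leave the bottle, the solder spool and the roll of tape beside the turntable where they are.

Things in the scene. Friction and masses are not known exactly. Their poses are not given: they have to be found in the camera images.
- table_base: Fixed round base of the turntable, grey drum on a dark flange of 200 mm diameter; origin on the turning axis at the work surface, z up. At table angle 0 the red knob stands in the base's -x direction. The base's place and yaw differ from run to run.
- table_center (a point): Centre of the turntable's top face, on the turning axis, 40 mm above the work surface. The table is an aluminium disc of 188 mm diameter, 8 mm thick, with a green circuit board of 50 x 70 mm fixed on posts at its middle (highest point 26 mm above the disc).
- knob_center (a point): Grip point of the red pull knob: upright, round, 26 mm in diameter, 28 mm tall, 72 mm from the turning axis. The point is on the knob's axis, 14 mm below its top, 31 mm above the disc (71 mm above the work surface with the pin home). Below it a brass bushing, 20 mm in diameter (28 mm in its lowest 5 mm). Grip or push it from any side; it carries the table round.
- index_pin (a joint): Height of pin and knob in m: 0 = pin fully home in a hole, 0.007 to 0.010 = tip resting on the track between the holes (it steps down 1.5 mm on the way), 0.018 = upper stop. A spring always pushes it down, 6 N at 0 and 250 N/m more with lift (9.5 N at 0.014), and a light damper slows it.
- index_table (a joint): Angle of the table in rad: 0 at the start, pin in the first hole; grows counter-clockwise seen from above; stops at -0.4 and 1.75. Friction holds it where it is left (1 N at the knob, 2 to 4 N with the pin sliding on its track). The next hole is set anew in each run: its centre lies somewhere between 0.86 and 1.44 rad. There is no other hole.
- pin_tip: Lower end of the steel index pin, 8 mm in diameter, round tip, hidden under the disc; origin at its lowest point, 51 mm below the knob's grip point. Left resting on its track while the table is turned slowly (20 mm/s at the knob), it drops 7 to 9 mm into the next hole by its spring and locks the table, with 1.5 mm play to either side. In a hole it bears at most 25 N.
- flux_bottle: Bystander: upright white bottle with green spout, 21 mm in diameter, 123 mm tall; origin at the centre of its underside.
- solder_spool: Bystander: spool of solder wire, 56 mm in diameter, 36 mm tall; origin at the centre of its underside.
- tape_roll: Bystander: roll of amber tape lying flat, 60 mm in diameter, 19 mm tall; origin at the centre of its underside.

How it is judged:
By the outcome, as a careful person would: the job done as asked, in the order asked, and still so for the second after the job is handed in, with the robot touching nothing.
It also fails if it takes over 46 s, if anything falls off the work surface, if the arm or the gripper's body presses on something with over 40 N, if the wrist force passes 120 N, or if a joint passes its speed limit or range.

### The arm

A 6-joint arm with a two-finger parallel gripper is mounted at the origin on a cart in front of the work surface, level with it; the furniture and walls round the work are solid. World frame = base frame: x ahead of the robot, y to its left, z up, the work surface at z = 0. Lengths are in mm, angles in rad, forces in N, time in s.
With the tool pointing down it reaches from about 375 to 925 mm from the base axis. Payload 5.7 kg.
Tool frame: the origin (TCP) lies between the finger pads; the fingertips stand 22 mm ahead of it and the grasp point (between the pads) lies 3 mm ahead of it; z points along the fingers, y is the line along which they close (so a half turn about z gives the same grasp; the last joint's range is limited). The gripper opens to 85 mm and grips with 20 to 120 N. Pads are 22 mm wide; open, the fingers measure 114 mm over their backs; the gripper's body (76 mm by 85 mm) begins 54 mm behind the grasp point. The pads swing forward as they close: fully open they stand 13 mm farther back than shut.
Start: joints at [-1.221, 0.359, 1.51, -0, 1.272, -0.115], TCP at [268.928, -536.324, 253.267] pointing down, gripper open.
Joint ranges: [-2.97, 2.97], [-1.01, 2.36], [0.21, 2.38], [-0.96, 4.11], [0.2, 2.71], [-2.98, 2.98]. Speed limits (rad/s): [2.39, 2.39, 3.14, 3.14, 3.14, 3.14].

### API

Orientations are given as a unit quaternion [w, x, y, z].
In Python, from bench import robot gives the robot as it stands.
- The arm moves only by the tool drive_tool, never from a script. Its argument "deltas" is a list of rows, each a list of 3 entries, a list of its own where there are three numbers: the shift along the tool's x, y, z in units of 3 cm (1.0 is 3 cm), then the turn, a rotation vector about the tool's x, y, z in units of 90 degrees (1.0 is 90 degrees), then the finger opening in mm, from 0 to 85.4. In form: [[[tx, ty, tz], [rx, ry, rz], fingers], ...]. A call has 1 to 8 rows; each row shifts and turns the commanded pose from where the row before left it, along the tool's axes as they then stand; what a row does not reach is not made up. A row lasts 1/12 s, in which the tool goes at most 41.7 mm and 7.16 degrees, less where a joint would pass 70% of its speed; a pose out of reach is approached as far as the arm can. A call with a number of a shift or a turn outside -1 to 1 is refused whole. A call with a gripper value outside its range is refused whole. The fingers move at their own pace and stop on an object; "grip_force" is the grip in N (left out, the last holds). Time passes only in rows, so rows that do not move let the fingers close. It gives the time, the measured TCP pose, the force, the opening and the grip force at its end, in the units of the state.
- robot.get_obs(): the state, without advancing time (a new reading comes with each control period).
- robot.snapshot(name): name is "scene" or "top"; returns a dict with "pixels" (384x512x3 uint8, red, green, blue), "fov_y" (degrees; the focal length in pixels is half the picture's height over the tangent of half this angle, whatever the lens; pixels are square), "cx", "cy" (the principal point, pixels), "R" (3x3) and "t" (3): a world point X has camera coordinates R X + t. Camera axes: x right, y down, z forward; pixel columns grow to the right and rows downward; lengths in mm; the calibration is good to about 2 mm. A picture is of the moment at which its call begins. There is no depth.
- robot.close_job(): hands the job in; it is judged then, once.
The state is a dict: "time": time; "q": joint angles; "joint_vel": joint speeds; "joint_efforts": joint torques, N m; "position": TCP position; "orientation": TCP orientation; "wrist_force": force on the tool from outside, world axes, zero at the start; "wrist_torque": the same for the moment, N m; "grip_width": opening from 0.0 (shut) to 1.0 (fully open); "grip_force": force on a finger pad.
Only numpy, scipy, OpenCV 4.12 (cv2) and the standard library are available. Lean on these libraries where they do the work, as an engineer would, in place of code of your own. Each camera call takes 0.05 s, during which the arm holds its last target. There are 200 camera calls.

## Working session

There is one attempt and no reset: what is moved stays moved. The work goes in short steps, Python scripts to look and compute and a tool call to move; the robot and the scene stay as the last step left them, time stands still between calls to the robot, and variables do not carry over. Pictures are saved under pics/ and viewed, at most 10 in all, crops included, and the job is handed in when it is done.

Besides the shell and the picture viewer there is one more tool, called after "Call:" as name([rows], argument=value, ...), one row to a line, values as JSON. drive_tool: Moves the arm, as the interface text tells. Its arguments: {"type":"object","properties":{"deltas":{"type":"array","items":{"type":"array"}},"grip_force":{"type":"number"}},"required":["deltas"]}

```bash
mkdir -p pics; cat > h.py <<'E'
import numpy as np, cv2
from bench import robot
def snap(n,f):
    s=robot.snapshot(n); cv2.imwrite('pics/'+f,s['pixels'][:,:,::-1]); return s
def ray(s,u,v,z):
    f=s['pixels'].shape[0]/2/np.tan(np.radians(s['fov_y'])/2)
    R=np.array(s['R']);t=np.array(s['t'])
    d=R.T@np.array([(u-s['cx'])/f,(v-s['cy'])/f,1]);c=-R.T@t
    return c+d*(z-c[2])/d[2]
E
python3 - <<'E'
from h import *
import pickle
d={}
for n in('scene','top'):
    s=snap(n,n+'0.png');d[n]=s;print(n,s['fov_y'],s['cx'],s['cy'],-np.array(s['R']).T@s['t'])
    p=cv2.cvtColor(s['pixels'],cv2.COLOR_RGB2HSV)
    m=(((p[...,0]<6)|(p[...,0]>174))&(p[...,1]>150)&(p[...,2]>80)).astype(np.uint8)
    k,l,st,c=cv2.connectedComponentsWithStats(m)
    for i in range(1,k):
        if st[i,4]>20:print(st[i],c[i],ray(s,*c[i],75))
pickle.dump(d,open('d.pkl','wb'))
print(robot.get_obs())
E
```

```text
scene 42.20313107902127 252.53285615974042 190.50732837474723 [-392.39588142  323.9482421   703.6316386 ]
[392 178  29   4  82] [405.82926829 179.95121951] [ 409.05798816 -629.39016338   75.        ]
[307 202  11  14 117] [311.52991453 208.82905983] [ 413.29780147 -320.72817084   75.        ]
top 48.950779023830115 251.34398269852602 194.9315452026071 [ 407.30762517 -259.42435036 1228.79641013]
[199 120   6   7  34] [201.5        122.97058824] [ 762.58157578 -113.40442165   75.        ]
[404 211  30  14  85] [418.52941176 217.54117647] [ 497.69026636 -712.71726365   75.        ]
[272 241  10   9  38] [276.05263158 245.44736842] [ 420.17576085 -322.71971945   75.        ]
{'time': 0.1, 'q': array([-1.22111400e+00,  3.59440071e-01,  1.51133773e+00,  3.14317056e-05,
        1.27250037e+00, -1.15103567e-01]), 'joint_vel': array([ 5.64673983e-04, -2.43171718e-03, -3.36909219e-03, -7.56726902e-04,
        1.11509690e-03, -9.74407769e-05]), 'joint_efforts': array([ 4.58677659e-04, -5.28652561e+01, -2.79351926e+01, -1.76354438e-04,
        5.10274636e-03,  1.33499304e-05]), 'position': array([ 268.73902498, -535.80024844,  252.52823889]), 'orientation': array([-8.38726431e-04,  9.73118791e-01,  2.30302212e-01, -8.37054849e-05]), 'wrist_force': array([ 1.45380888, -0.6472188 ,  0.59115263]), 'wrist_torque': array([-0.00778357, -0.0436561 , -0.02653129]), 'grip_force': 0.0, 'grip_width': 0.9977123240525769}
```

View pics/scene0.png

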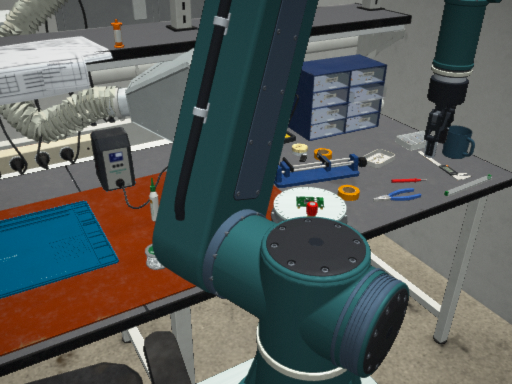

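View pics/top0.png

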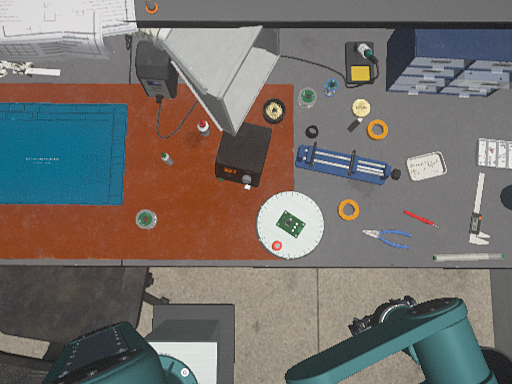

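Top view: the white disc is centred near (290,225), the red knob at (276,245) and the tape at (348,210). The bottle (167,158) and spool (147,219) are well off to the left. I'll refine with an enlarged crop.

```bash
python3 - <<'E'
from h import *
import pickle
d=pickle.load(open('d.pkl','rb'));s=d['top']
c=s['pixels'][170:275,200:370];cv2.imwrite('pics/c.png',cv2.resize(c,None,fx=4.6,fy=4.6,interpolation=cv2.INTER_CUBIC)[:,:,::-1])
p=cv2.cvtColor(s['pixels'],cv2.COLOR_RGB2HSV)
m=((p[...,2]>190)&(p[...,1]<50)).astype(np.uint8); m[:, :250]=0;m[:,330:]=0;m[:185]=0;m[262:]=0
cn=max(cv2.findContours(m,cv2.RETR_EXTERNAL,cv2.CHAIN_APPROX_NONE)[0],key=cv2.contourArea)
h=cv2.convexHull(cn);e=cv2.fitEllipse(h);print(e)
C=ray(s,*e[0],40);print('C',C, np.linalg.norm(ray(s,e[0][0]+e[1][0]/2,e[0][1],40)-C))
for z in(85,78):
  K=ray(s,276.05,245.45,z);v=K-C;print('K',K,np.hypot(*v[:2]),np.arctan2(v[1],v[0]))
print('tape',ray(s,348,210,19))
s=d['scene'];print('scene knob',ray(s,311.5,208.8,71))
E
```

```text
((289.9650573730469, 224.2796173095703), (65.82331848144531, 66.7230453491211), 142.02627563476562)
C [ 479.92779405 -364.00028124   40.        ] 92.63006216010247
K [ 420.05716628 -322.16402992   85.        ] 73.03946874350136 2.5316875885777095
K [ 420.13519309 -322.5479949    78.        ] 72.75607997266644 2.535399232733591
tape [ 522.97233498 -533.07884948   19.        ]
scene knob [ 418.56896677 -324.84659738   71.        ]
```

View pics/c.png

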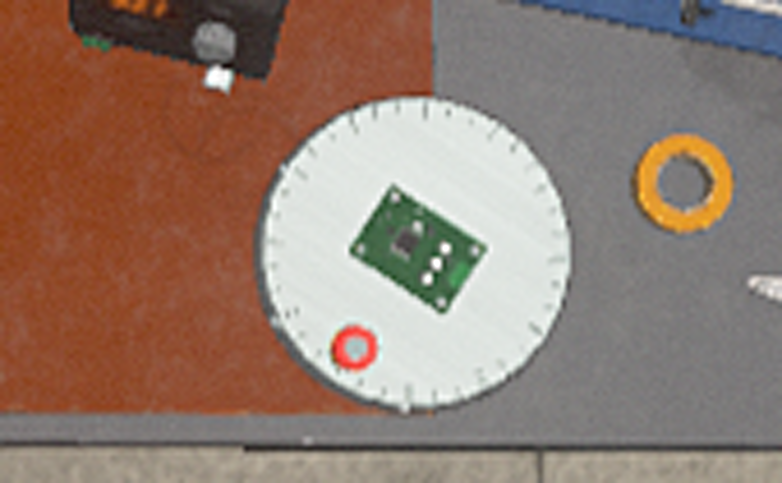

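Call:
drive_tool([
  [[0.96,-0.51,0],[0,0,0],60],
  [[0.96,-0.51,0],[0,0,0],60],
  [[0.96,-0.51,0],[0,0,0],60],
  [[0.96,-0.51,0],[0,0,0],60],
  [[0.96,-0.51,0],[0,0,0],60],
  [[0.96,-0.51,0],[0,0,0],60],
  [[0.96,-0.51,0],[0,0,0],60],
  [[0.96,-0.51,0],[0,0,0],60],
], grip_force=40)

```text
time: 0.77
position: [420.5, -322.0, 253.0]
orientation: [-0.0, 0.973, 0.23, -0.0]
wrist_force: [0.5, -0.8, -0.9]
grip_width: 0.702
grip_force: 0.0
```

Call:
drive_tool([
  [[0,0,0.4],[0,0,0.076],60],
  [[0,0,0.4],[0,0,0.076],60],
  [[0,0,0.4],[0,0,0.076],60],
  [[0,0,0.4],[0,0,0.076],60],
  [[0,0,0.4],[0,0,0.076],60],
  [[0,0,0.4],[0,0,0.076],60],
  [[0,0,0.4],[0,0,0.076],60],
  [[0,0,0.4],[0,0,0.076],60],
])

```text
time: 1.43
position: [419.8, -323.4, 156.4]
orientation: [-0.0, 0.969, -0.246, -0.0]
wrist_force: [-0.4, 0.5, 0.1]
grip_width: 0.7
grip_force: 0.0
```

Call:
drive_tool([
  [[0,0,0],[0,0,0.074],60],
  [[0,0,0],[0,0,0],60],
  [[0,0,0],[0,0,0],60],
])

```text
time: 1.68
position: [419.9, -323.5, 157.0]
orientation: [-0.0, 0.955, -0.297, -0.0]
wrist_force: [-0.5, 0.4, 0.2]
grip_width: 0.702
grip_force: 0.0
```

```bash
cat >> h.py <<'E'
def rel(P,yaw=None):
    from scipy.spatial.transform import Rotation as Ro
    o=robot.get_obs();R=Ro.from_quat(np.roll(o['orientation'],-1)).as_matrix()
    print('t',o['time'],'pos',o['position'].round(1),'yaw_y',np.arctan2(R[1,1],R[0,1]).round(3),'tz',R[:,2].round(3),'F',o['wrist_force'].round(1),'Ftool',(R.T@o['wrist_force']).round(1),'w',o['grip_width']*85.4,'gf',o['grip_force'])
    print('delta units',(R.T@(np.array(P)-o['position'])/30).round(3))
E
python3 - <<'E'
from h import *
rel([420.4,-322.8,77])
s=snap('scene','s1.png');c=s['pixels'][120:260,230:400];cv2.imwrite('pics/s1c.png',cv2.resize(c,None,fx=4,fy=4,interpolation=cv2.INTER_CUBIC)[:,:,::-1])
E
```

```text
t 1.6833 pos [ 419.9 -323.5  157. ] yaw_y -2.174 tz [-0.     0.001 -1.   ] F [-0.5  0.4  0.2] Ftool [-0.7 -0.  -0.2] w 59.91426785529407 gf 0.0
delta units [ 2.000e-03 -2.900e-02  2.668e+00]
```

View pics/s1c.png

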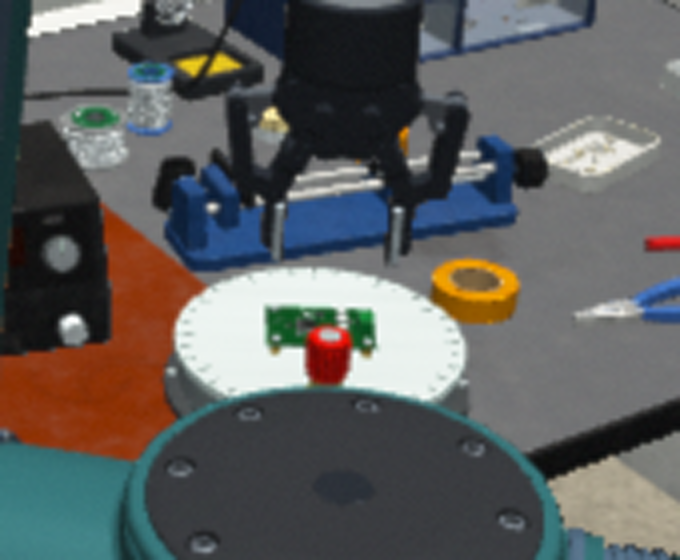

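The gripper stands above the knob, with the pads at crop (278,230) and (396,230) straddling the knob at (328,350). Descend and grip.

Call:
drive_tool([
  [[0,-0.03,0.5],[0,0,0],60],
  [[0,0,0.5],[0,0,0],60],
  [[0,0,0.5],[0,0,0],60],
  [[0,0,0.5],[0,0,0],60],
  [[0,0,0.4],[0,0,0],60],
  [[0,0,0.26],[0,0,0],60],
  [[0,0,0],[0,0,0],60],
])

```text
time: 2.32
position: [420.0, -322.4, 76.4]
orientation: [-0.001, 0.955, -0.298, -0.001]
wrist_force: [0.1, 0.3, -0.7]
grip_width: 0.707
grip_force: 0.0
```

Call:
drive_tool([
  [[0,0,0],[0,0,0],36],
  [[0,0,0],[0,0,0],32],
  [[0,0,0],[0,0,0],30],
  [[0,0,0],[0,0,0],28],
  [[0,0,0],[0,0,0],26],
  [[0,0,0],[0,0,0],22],
  [[0,0,0],[0,0,0],20],
  [[0,0,0],[0,0,0],20],
], grip_force=30)

```text
time: 2.98
position: [420.9, -323.5, 78.3]
orientation: [0.0, 0.954, -0.299, 0.001]
wrist_force: [-2.1, -0.9, 5.2]
grip_width: 0.292
grip_force: 29.2
```

```bash
python3 -c "
from h import *
rel([420.4,-322.8,77])"
```

```text
t 2.9833 pos [ 420.9 -323.5   78.3] yaw_y -2.177 tz [ 0.001 -0.001 -1.   ] F [-2.1 -0.9  5.2] Ftool [-1.2  1.9 -5.2] w 24.913218700838236 gf 29.20541614294052
delta units [-0.027 -0.012  0.042]
```

Call:
drive_tool([
  [[0,0,-0.1],[0,0,0],20],
  [[0,0,-0.13],[0,0,0],20],
  [[0,0,-0.13],[0,0,0],20],
  [[0,0,-0.1],[0,0,0],20],
  [[0,0,0],[0,0,0],20],
  [[0,0,0],[0,0,0],20],
], grip_force=40)

```text
time: 3.48
position: [420.9, -323.2, 91.4]
orientation: [0.0, 0.954, -0.299, 0.0]
wrist_force: [3.0, -4.6, -9.2]
grip_width: 0.29
grip_force: 39.9
```

```bash
python3 - <<'E'
from h import *
rel([420.4,-322.8,77])
s=snap('scene','s2.png');c=s['pixels'][150:240,260:370];cv2.imwrite('pics/s2c.png',cv2.resize(c,None,fx=6,fy=6,interpolation=cv2.INTER_CUBIC)[:,:,::-1])
E
```

```text
t 3.4833 pos [ 420.9 -323.2   91.4] yaw_y -2.177 tz [ 0.001 -0.001 -1.   ] F [ 3.  -4.6 -9.2] Ftool [5.1 2.1 9.3] w 24.745518155718464 gf 39.88458752632141
delta units [-0.021 -0.002  0.48 ]
```

View pics/s2c.png

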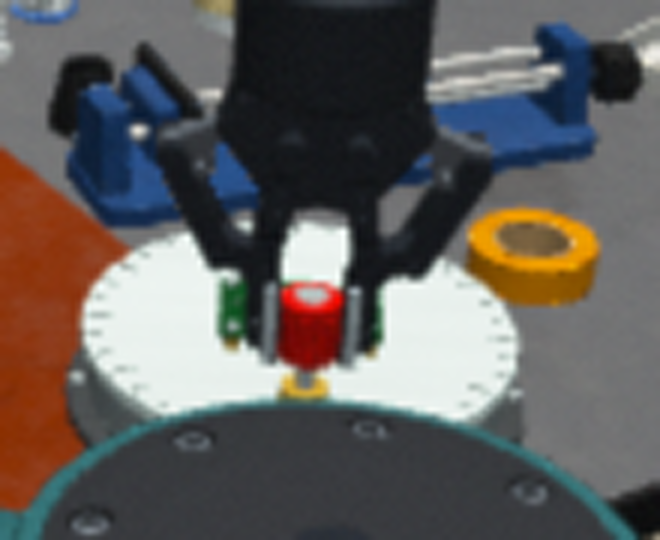

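Call:
drive_tool([
  [[0.002,0.072,0],[0,0,-0.019],20],
  [[0.004,0.144,0],[0,0,-0.038],20],
  [[0.004,0.144,0],[0,0,-0.038],20],
  [[0.004,0.144,0],[0,0,-0.038],20],
  [[0.004,0.144,0],[0,0,-0.038],20],
  [[0.002,0.072,0],[0,0,-0.019],20],
  [[0,0,0],[0,0,0],20],
])

```text
time: 4.12
position: [411.3, -342.6, 91.2]
orientation: [-0.0, 0.988, -0.153, 0.0]
wrist_force: [3.9, -2.7, -10.6]
grip_width: 0.289
grip_force: 40.0
```

```bash
cat >> h.py <<'E'
C=np.array([480,-364.])
def st():
    p=robot.get_obs()['position'];v=p[:2]-C
    rel([0,0,0]);print('r',np.hypot(*v).round(1),'th',((np.arctan2(v[1],v[0])-2.535)%6.2832).round(3))
E
python3 -c "
from h import *
st()"
```

```text
t 4.1167 pos [ 411.3 -342.6   91.2] yaw_y -1.878 tz [ 0.001  0.    -1.   ] F [  3.9  -2.7 -10.6] Ftool [ 4.5  1.4 10.6] w 24.66485079032369 gf 39.97375667095184
delta units [-16.524  -6.731   3.031]
r 72.0 th 0.304
```

Call:
drive_tool([
  [[0.002,0.072,0],[0,0,-0.019],20],
  [[0.004,0.144,0],[0,0,-0.038],20],
  [[0.004,0.144,0],[0,0,-0.038],20],
  [[0.004,0.144,0],[0,0,-0.038],20],
  [[0.004,0.144,0],[0,0,-0.038],20],
  [[0.002,0.072,0],[0,0,-0.019],20],
  [[0,0,0],[0,0,0],20],
])

```text
time: 4.7
position: [407.7, -363.6, 91.1]
orientation: [-0.0, 1.0, -0.005, 0.0]
wrist_force: [2.8, -3.7, -9.6]
grip_width: 0.288
grip_force: 40.0
```

Call:
drive_tool([
  [[0,0,0.05],[0,0,0],20],
  [[0,0,0.05],[0,0,0],20],
  [[0,0,0.05],[0,0,0],20],
  [[0,0,0],[0,0,0],20],
])

```text
time: 5.03
position: [407.8, -363.5, 87.6]
orientation: [0.0, 1.0, -0.005, 0.0]
wrist_force: [0.2, -1.7, 3.2]
grip_width: 0.292
grip_force: 41.5
```

```bash
python3 -c "
from h import *
st()"
```

```text
t 5.0333 pos [ 407.8 -363.5   87.6] yaw_y -1.581 tz [ 0. -0. -1.] F [ 0.2 -1.7  3.2] Ftool [ 0.2  1.7 -3.2] w 24.97327533178709 gf 41.47388398647308
delta units [-13.718 -11.976   2.913]
r 72.2 th 0.599
```

Call:
drive_tool([
  [[0,0,0],[0,0,0],29],
  [[0,0,0],[0,0,0],29],
  [[0,0,0.06],[0,0,0],29],
  [[0,0,0.06],[0,0,0],29],
  [[0,0,0],[0,0,0],29],
  [[0,0,0],[0,0,0],29],
], grip_force=20)

```text
time: 5.53
position: [407.4, -363.1, 82.9]
orientation: [-0.0, 1.0, -0.005, -0.0]
wrist_force: [-1.0, -0.0, -0.8]
grip_width: 0.343
grip_force: 0.0
```

```bash
python3 -c "
from h import *
st()"
```

```text
t 5.5333 pos [ 407.4 -363.1   82.9] yaw_y -1.58 tz [-0.001  0.001 -1.   ] F [-1.  -0.  -0.8] Ftool [-1.   0.1  0.8] w 29.287489738977 gf 0.0
delta units [-13.693 -11.97    2.782]
r 72.6 th 0.594
```

Call:
drive_tool([
  [[0.0005,0.048,0],[0,0,-0.0127],29],
  [[0.0005,0.048,0],[0,0,-0.0127],29],
  [[0.0005,0.048,0],[0,0,-0.0127],29],
  [[0.0005,0.048,0],[0,0,-0.0127],29],
  [[0.0005,0.048,0],[0,0,-0.0127],29],
  [[0.0005,0.048,0],[0,0,-0.0127],29],
  [[0.0005,0.048,0],[0,0,-0.0127],29],
  [[0.0005,0.048,0],[0,0,-0.0127],29],
])

```text
time: 6.2
position: [408.3, -375.1, 83.0]
orientation: [-0.0, 0.997, 0.076, -0.0]
wrist_force: [0.2, 2.7, -1.5]
grip_width: 0.339
grip_force: 0.9
```

```bash
python3 -c "
from h import *
st()"
```

```text
t 6.2 pos [ 408.3 -375.1   83. ] yaw_y -1.419 tz [-0.  0. -1.] F [ 0.2  2.7 -1.5] Ftool [ 0.6 -2.7  1.5] w 28.93109557510905 gf 0.9160403162240982
delta units [-11.558 -14.419   2.775]
r 72.5 th 0.76
```

Call:
drive_tool([
  [[0.0002,0.0335,0],[0,0,-0.0089],29],
  [[0.0002,0.0335,0],[0,0,-0.0089],29],
  [[0.0002,0.0335,0],[0,0,-0.0089],29],
  [[0.0002,0.0335,0],[0,0,-0.0089],29],
  [[0.0002,0.0335,0],[0,0,-0.0089],29],
  [[0.0002,0.0335,0],[0,0,-0.0089],29],
])

```text
time: 6.7
position: [409.7, -380.9, 83.3]
orientation: [-0.0, 0.993, 0.117, 0.0]
wrist_force: [0.8, 3.5, 0.1]
grip_width: 0.34
grip_force: 1.3
```

Call:
drive_tool([
  [[0.0002,0.0335,0],[0,0,-0.0089],29],
  [[0.0002,0.0335,0],[0,0,-0.0089],29],
  [[0.0002,0.0335,0],[0,0,-0.0089],29],
])

```text
time: 6.95
position: [410.2, -383.3, 83.1]
orientation: [-0.001, 0.99, 0.138, -0.0]
wrist_force: [0.6, 4.0, 1.0]
grip_width: 0.34
grip_force: 1.5
```

Call:
drive_tool([
  [[0.0002,0.0335,0],[0,0,-0.0089],29],
  [[0.0002,0.0335,0],[0,0,-0.0089],29],
  [[0.0002,0.0335,0],[0,0,-0.0089],29],
])

```text
time: 7.2
position: [411.1, -387.0, 83.1]
orientation: [0.0, 0.987, 0.159, -0.0]
wrist_force: [-1.2, 2.2, 0.3]
grip_width: 0.341
grip_force: 0.9
```

Call:
drive_tool([
  [[0.0002,0.0335,0],[0,0,-0.0089],29],
  [[0.0002,0.0335,0],[0,0,-0.0089],29],
  [[0.0002,0.0335,0],[0,0,-0.0089],29],
])

```text
time: 7.45
position: [412.4, -390.0, 83.2]
orientation: [0.0, 0.984, 0.18, 0.0]
wrist_force: [0.3, 2.3, -0.2]
grip_width: 0.339
grip_force: 0.9
```

Call:
drive_tool([
  [[0.0002,0.0335,0],[0,0,-0.0089],29],
  [[0.0002,0.0335,0],[0,0,-0.0089],29],
  [[0.0002,0.0335,0],[0,0,-0.0089],29],
])

```text
time: 7.7
position: [413.7, -393.0, 83.3]
orientation: [0.001, 0.98, 0.2, 0.0]
wrist_force: [-0.5, 0.0, -0.6]
grip_width: 0.338
grip_force: 0.0
```

Call:
drive_tool([
  [[0.0002,0.0335,0],[0,0,-0.0089],29],
])

```text
time: 7.78
position: [414.1, -393.9, 83.4]
orientation: [0.0, 0.978, 0.207, 0.0]
wrist_force: [-0.7, -0.3, -0.1]
grip_width: 0.341
grip_force: 0.3
```

Call:
drive_tool([
  [[0.0002,0.0335,0],[0,0,-0.0089],29],
])

```text
time: 7.87
position: [414.3, -394.4, 83.3]
orientation: [0.0, 0.977, 0.214, 0.0]
wrist_force: [0.2, 1.4, 1.1]
grip_width: 0.34
grip_force: 0.4
```

Call:
drive_tool([
  [[0.0002,0.0335,0],[0,0,-0.0089],29],
])

```text
time: 7.95
position: [414.7, -395.1, 83.2]
orientation: [-0.0, 0.975, 0.221, 0.0]
wrist_force: [-0.4, 1.0, 0.5]
grip_width: 0.34
grip_force: 0.4
```

```bash
python3 - <<'E'
from h import *
st()
s=snap('scene','s3.png');c=s['pixels'][150:240,260:370];cv2.imwrite('pics/s3c.png',cv2.resize(c,None,fx=6,fy=6,interpolation=cv2.INTER_CUBIC)[:,:,::-1])
E
```

```text
t 7.95 pos [ 414.7 -395.1   83.2] yaw_y -1.126 tz [ 0.  0. -1.] F [-0.4  1.   0.5] Ftool [ 0.  -1.  -0.5] w 29.02039883075748 gf 0.4345393739640713
delta units [ -6.808 -17.837   2.776]
r 72.4 th 1.051
```

View pics/s3c.png

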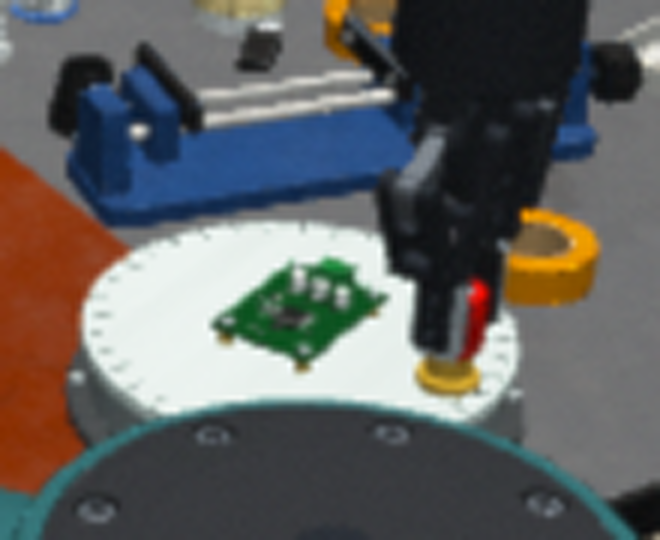

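The knob (crop (478,320)) is seen behind the finger, just above the bushing. I'll compare its height with projections.

```bash
python3 - <<'E'
from h import *
s=robot.snapshot('scene');f=192/np.tan(np.radians(s['fov_y'])/2)
th=2.535+1.03
def pr(X):
    c=np.array(s['R'])@X+s['t'];return (c[:2]/c[2]*f+[s['cx']-260,s['cy']-150])*6
a=np.array([480+72*np.cos(th),-364+72*np.sin(th)])
d=np.array([-392.,324])-a;d/=np.linalg.norm(d)
print('flange front z40',pr(np.r_[a+14*d,40]))
for h in(0,7,8.5):print(h,'bottom front',pr(np.r_[a+13*d,57+h]),'top back',pr(np.r_[a-13*d,85+h]),'c',pr(np.r_[a,85+h]))
E
```

```text
flange front z40 [440.93698212 395.86771934]
0 bottom front [444.86978822 359.7553859 ] top back [454.65458497 270.05834307] c [452.9592899  285.54555245]
7 bottom front [446.44715898 345.26887872] top back [456.24863227 255.41914399] c [454.56300834 270.8173059 ]
8.5 bottom front [446.78632396 342.15400173] top back [456.59137509 252.2715082 ] c [454.90784119 267.65042628]
```

The image matches the pin-home projection (bottom 359, top about 280), and the drag fell to about 1 N, so the pin has caught. Let go, rise and check.

Call:
drive_tool([
  [[0,-0.04,0],[0,0,0],32],
  [[0,0,0],[0,0,0],50],
  [[0,0,0],[0,0,0],60],
  [[0,0,0],[0,0,0],60],
  [[0,0,-0.3],[0,0,0],60],
  [[0,0,-0.8],[0,0,0],60],
  [[0,0,-1],[0,0,0],60],
  [[0,0,-1],[0,0,0],60],
])

```text
time: 8.72
position: [413.6, -393.5, 177.2]
orientation: [-0.001, 0.976, 0.22, -0.0]
wrist_force: [-0.2, 0.6, -0.4]
grip_width: 0.705
grip_force: 0.0
```

Call:
drive_tool([
  [[0,0,-1],[0,0,0],60],
  [[0,0,-1],[0,0,0],60],
  [[0,0,0],[0,0,0],60],
])

```text
time: 8.97
position: [416.5, -396.8, 243.3]
orientation: [0.005, 0.975, 0.22, 0.003]
wrist_force: [0.5, -0.5, 0.8]
grip_width: 0.701
grip_force: 0.0
```

```bash
python3 - <<'E'
from h import *
st()
s=snap('scene','s4.png');c=s['pixels'][150:240,260:370];cv2.imwrite('pics/s4c.png',cv2.resize(c,None,fx=6,fy=6,interpolation=cv2.INTER_CUBIC)[:,:,::-1])
E
```

```text
t 8.9667 pos [ 416.5 -396.8  243.3] yaw_y -1.127 tz [ 0.007 -0.009 -1.   ] F [ 0.5 -0.5  0.8] Ftool [ 0.3  0.7 -0.8] w 59.90098958987804 gf 0.0
delta units [ -6.883 -17.993   7.894]
r 71.5 th 1.083
```

View pics/s4c.png

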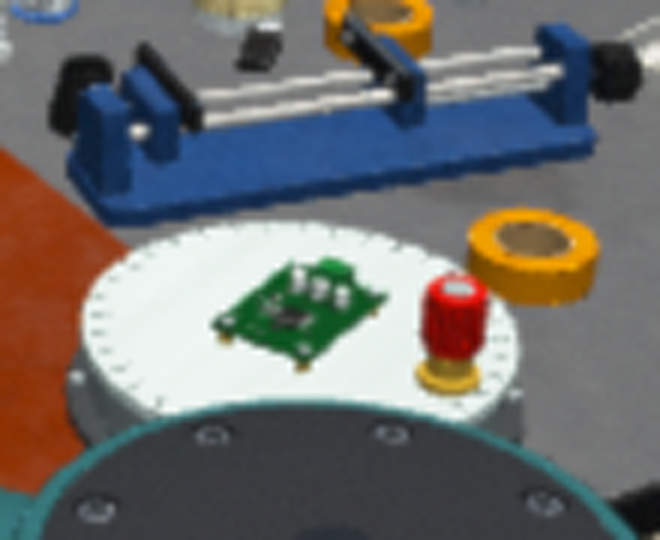

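The knob sits right on the bushing (top centre about (457,287), bottom about 360), which matches the pin-home projection. The tape roll looks untouched.

```bash
python3 -c "
from bench import robot
print(robot.close_job())"
```

```text
the job is handed in; nothing more can be done
None
```

I turned the table about 1.03 rad counter-clockwise, the pin sprang home into the next hole, and I let go and handed the job in after about 9 s; the final picture shows the knob at pin-home height, and the arm went nowhere near the bottle, spool or tape.

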